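Offer up a cupboard door to its hinges

TASK

The small glazed door has been taken off the little bench cupboard and stands in the wooden door stand. Lift it out and offer it up to the cupboard as an open door, upright and standing straight out from the cupboard's front, so that its two hinge knuckles sit between the cupboard's pairs of knuckles and the pin holes line up at both hinges. Ease it in without force and finish while still holding it there, all its weight in the gripper and not resting or pressing on the cupboard, ready for someone else to drop in the pins; leave the other things on the bench where they are.

Things in the scene. Friction and masses are not known exactly. Their poses are not given: they have to be found in the camera images.
- door: Glazed wooden door, 150 wide (y), 16 thick (x), 200 mm high (z), 0.45 to 0.65 kg, loose, upright in the stand. Origin: centre of its underside. Front face at x = -8 mm, hinge edge at y = +75 mm. Wood frame 16 mm thick: sides 34 mm wide, top and bottom rails 40 mm high; glass pane between. Small brass knob 22 mm out from the front, 100 mm up, 15 mm from the other edge.
- door_top (a point): Middle of the door's top edge, 200 mm above its underside; axes as the door's. Pinched here across the 16 mm thickness, from above, the door hangs nearly plumb.
- knuckle_top (a point): Centre of the door's upper knuckle, on its hole's axis, at (-17.5, +76, 155) mm in the door's frame; axes as the door's. The knuckle is a steel tube 18 mm high, 15 mm outside, with a 9 mm vertical hole; its leaf, 56 mm high and 2.5 mm thick, is screwed to the front face at the hinge edge.
- knuckle_bottom (a point): Centre of the door's lower knuckle, like the upper one, at (-17.5, +76, 45) mm in the door's frame; axes as the door's.
- cupboard: Open-fronted wooden bench cupboard, fixed, 150 deep (x), 222 wide (y), 256 mm high. Origin: centre of its underside, on the bench. Its front is the face at x = -75 mm, looking along its -x; its hinges are on the front of the stile at +y. With the door held straight out, the door's +y points along the cupboard's +x, the door's front looks to the cupboard's +y, its underside 28 mm above the bench.
- jamb_top (a point): Where the centre of the door's upper knuckle belongs: on the cupboard's vertical hinge axis, at (-84.5, +76, 183) mm in its frame, axes as the cupboard's. Above and below it are the cupboard's two knuckles, tubes 16 mm high, 15 mm outside, 24 mm apart (3 mm spare above and below). The door's knuckle enters level, moving along the cupboard's +x.
- jamb_bottom (a point): Where the centre of the door's lower knuckle belongs, on the hinge axis at (-84.5, +76, 73) mm in the cupboard's frame; same knuckles as the upper. Lined up, the door's knuckles clear the stile behind by 2 mm (towards the cupboard's +x), and the door's front face clears the cupboard's knuckles by 2 mm (towards its +y).
- stand: Door stand, fixed: plywood base 150 x 130 x 18 mm with four wooden cheeks up to 58 mm above the bench, leaving a 23 mm slot along the stand's y for the door's lower 40 mm. Origin: centre of its underside, on the bench. The door stands on the base, its axes nearly parallel to the stand's, and must rise over 40 mm to come out.
- wash_bottle: Bystander: white plastic wash bottle, 68 mm across, about 200 mm high with its bent spout. Origin: centre of its underside.
- tube_rack: Bystander: dark wooden block 55 x 200 (y) mm with five stoppered glass tubes, 128 mm high. Origin: centre of its underside.
- screwdriver: Bystander: screwdriver lying on the bench along its x, handle to -x. Origin: on its underside.
- pin_dish: Bystander: round steel dish 90 mm across, 16 mm high, with the two 6 mm hinge pins in it. Origin: centre of its underside.
Mind the look-alikes: they are no part of the job. What is shaped like the door but purple or turquoise is not meant.

How it is judged:
On the way:
1. the door is lifted clear of the stand in the gripper (z of door in the frame of stand above 0.059 m and contact force between door and stand below 0.1 N and contact force between the fingers and door above 2 N), for 0.2 s.
At the end, for the whole second after the job is handed in: To the end the gripper holds the door still: both its knuckle holes within 3.5 mm of the cupboard's hinge axis (a 6 mm pin then enters), in their gaps to 4 mm in height, the door straight out from the front within 0.2 rad, out of the stand, under 3 N between door and cupboard (horizontal distance between knuckle_top and jamb_top below 0.0035 m and horizontal distance between knuckle_bottom and jamb_bottom below 0.0035 m and z of knuckle_top in the frame of jamb_top between -0.004 and 0.004 m and angle between the y axis of door and the x axis of cupboard, either way round below 0.2 rad and x of door_top in the frame of cupboard below -0.13 m and contact force between the fingers and door above 2 N and contact force between door and cupboard below 3 N and contact force between door and stand below 0.1 N and linear speed of door below 0.02 m/s); the arm keeps its last pose, push and grip.
It fails at once if the door is forced against the cupboard (over 40 N) (contact force between door and cupboard above 40 N).
It fails at once if a bystander is shifted more than 30 mm (distance of any of wash_bottle, tube_rack, screwdriver, pin_dish from where it was at the start of the episode above 0.03 m).
It fails at once if a bystander is knocked over (angle between any of wash_bottle, tube_rack's own z axis and vertical above 0.5 rad).
It also fails if it takes over 38 s, if anything falls off the work surface, if the arm or the gripper's body presses on something with over 40 N, if the wrist force passes 120 N, or if a joint passes its speed limit or range.

ROBOT

A 6-joint arm with a two-finger parallel gripper is mounted at the origin on the work surface. World frame = base frame: x ahead of the robot, y to its left, z up, the work surface at z = 0. Lengths are in m, angles in rad, forces in N, time in s.
With the tool pointing down it reaches from about 0.25 to 0.725 m from the base axis. Payload 4 kg.
Tool frame: the origin (TCP) lies on the centre line of the jaws, within the pads' length; the fingertips stand ahead of it and the grasp point (between the pads) lies 3 mm ahead of it (bot.tcp_to_tips is the z of the fingertips in the tool frame, in m); z points along the fingers, y is the line along which they close (so a half turn about z gives the same grasp; the last joint's range is limited). The gripper opens to 85 mm and grips with 20 to 120 N. Pads are 22 mm wide; open, the fingers measure 114 mm over their backs; the gripper's body (76 mm by 85 mm) begins 54 mm behind the grasp point. The pads swing forward as they close: fully open they stand 13 mm farther back than shut.
Start: joints at [1.236, 0.241, 0.005, 1.335, 0, 1.571], TCP at [0.164, 0.472, 0.253] pointing down, gripper open.
Joint ranges: [-2.72, 2.72], [-1.05, 1.87], [-1.09, 1.28], [-1.99, 2.15], [-1.42, 1.44], [-3.14, 3.14]. Speed limits (rad/s): [2.79, 2.79, 3.14, 3.14, 3.14, 3.14].

INTERFACE

Orientations are given as a unit quaternion [x, y, z, w].
In Python, from workcell import telemetry, camera, camera_params, ticket, boxes_of, cut_out, spot_point, bot gives the robot as it stands.
- The arm moves only by the shell command python3 -m creep 'ROWS'. ROWS is text: rows parted by semicolons, each of 5 numbers parted by spaces: the opening, from 0 (shut) to 1 (fully open), then the shift along the tool's x, y, z in units of 150 mm (1.0 is 150 mm), then the turn about the tool's z in units of 180 degrees (1.0 is 180 degrees). In form: claw x y z turn; .... A call has 1 to 12 rows; each row is the pose to reach, as a shift and turn from the pose commanded when the call began, along the tool's axes at that moment, turning the shorter way round; what a row does not reach only later rows make up. A row lasts 1/8 s, in which the tool goes at most 62.5 mm and 10.7 degrees, less where a joint would pass 70% of its speed; a pose out of reach is approached as far as the arm can. A call with a number of a shift or a turn outside -1 to 1 is refused whole. A call with a gripper value outside its range is refused whole. The fingers move at their own pace and stop on an object; the grip force is fixed at half the most. Time passes only in rows, so rows that repeat a pose let the fingers close. It gives the time, the measured TCP pose, the force, the opening and the grip force at its end, in the units of the state.
- telemetry.get_obs(): the state, without advancing time (a new reading comes with each control period).
- camera(name): name is "side" or "top"; returns the picture (480x640x3 uint8, red, green, blue); there is no depth.
- camera_params(name): a dict with "camera_matrix" (3x3 intrinsics, pixels), "k1" (the pictures are not rectified: a ray, as slopes to the right and down, at radius r is drawn at 1 + k1 r^2 times it, then the intrinsics apply), "eye" and "attitude" of the camera in the world. Camera axes: x right, y down, z forward; pixel columns grow to the right and rows downward; lengths in m; the calibration is good to about 2 mm. A picture is of the moment at which its call begins. camera_params takes no time and is no camera call.
- ticket.job_done(): hands the job in; it is judged then, once.
Trained networks look in the newest picture that a camera, given by its name, has taken for a name from the list of things; names that differ only in an ending like _2 or _b are one class to them, and where a whole thing is asked for, a point or a joint stands for the part that bears it (a point fixed in the world has none). Each returns a list of dicts, best first, with "conf" (0 to 1); they miss things now and then, are a little off and sometimes report something else, mostly with a low value. They report only what shows in the picture. A call takes as long as a camera call. They do not tell look-alikes from the thing itself.
- boxes_of(thing, camera): "at" ([x, y, z] in m, in world coordinates, good to about 4 mm: the middle of the surface that is visible of it).
- cut_out(thing, camera): "pixels" (480x640 bool, what is visible of it).
- spot_point(thing, camera): "at" ([x, y, z] in m, in world coordinates, good to about 4 mm: a listed point, or the origin of a listed thing).
The state is a dict: "clock": time; "joint_pos": joint angles; "joint_vel": joint speeds; "tau": joint torques, N m; "eef_pos": TCP position; "tool_rot": TCP orientation; "ft_force": force on the tool from outside, world axes, zero at the start; "ft_torque": the same for the moment, N m; "grip_width": finger opening in m; "grasp_force": force on a finger pad.
Only numpy, scipy, OpenCV 4.12 (cv2) and the standard library are available. Lean on these libraries where they do the work, as an engineer would, in place of code of your own. Each camera call takes 0.05 s, during which the arm holds its last target. There are 200 camera calls.

## Working session

There is one attempt and no reset: what is moved stays moved. The work goes in short steps, Python scripts to look and compute and a shell command to move; the robot and the scene stay as the last step left them, time stands still between calls to the robot, and variables do not carry over. Pictures are saved under pics/ and viewed, at most 10 in all, crops included, and the job is handed in when it is done.

```bash
ls; mkdir -p pics; python3 - <<'E'
from workcell import *
import cv2,numpy as np
for c in("side","top"):
    cv2.imwrite(f"pics/{c}0.png",camera(c)[:,:,::-1]); print(camera_params(c))
    for n in("door","door_top","knuckle_top","knuckle_bottom","cupboard","jamb_top","jamb_bottom","stand","wash_bottle","tube_rack","screwdriver","pin_dish"):
        print(c,n,[(np.round(d["at"],4).tolist(),round(d["conf"],2)) for d in spot_point(n,c)[:4]])
o=telemetry.get_obs();print(o);print(bot.tcp_to_tips)
E
```

```text
pics
{'camera_matrix': array([[530.68788814,   0.        , 310.36640974],
       [  0.        , 530.68788814, 239.88947637],
       [  0.        ,   0.        ,   1.        ]]), 'k1': -0.07760037058720216, 'eye': array([ 1.27378626, -0.35520804,  1.01355775]), 'attitude': array([ 0.80355998,  0.45163965, -0.19263497, -0.33645912])}
side door [([0.5609, 0.4344, 0.0018], 0.92), ([0.5567, 0.2346, 0.0163], 0.8), ([0.3434, 0.2743, 0.0001], 0.56), ([0.7447, 0.2643, -0.0016], 0.4)]
side door_top [([0.3445, 0.2724, 0.2019], 0.89), ([0.5573, 0.2381, 0.2205], 0.72), ([0.5604, 0.4301, 0.199], 0.71)]
side knuckle_top [([0.5926, 0.1694, 0.1735], 0.86), ([0.3217, 0.3473, 0.1544], 0.72), ([0.5923, 0.506, 0.156], 0.67)]
side knuckle_bottom [([0.5916, 0.5035, 0.046], 0.84), ([0.5939, 0.1655, 0.0617], 0.72), ([0.745, 0.2631, -0.0018], 0.71), ([0.3218, 0.3461, 0.0426], 0.59)]
side cupboard []
side jamb_top [([0.5964, 0.1657, 0.1713], 0.16)]
side jamb_bottom [([0.5557, -0.166, 0.0738], 0.79)]
side stand [([0.5541, 0.2363, -0.0026], 0.96)]
side wash_bottle [([0.7353, 0.0317, 0.001], 0.56)]
side tube_rack
[... 1548 characters left out ...]
nt_pos': array([1.23598501e+00, 2.40634873e-01, 4.98108433e-03, 1.33519268e+00,
       1.49712407e-05, 1.57079053e+00]), 'joint_vel': array([-6.69590394e-05,  2.39243261e-04, -3.67759886e-04,  9.83894186e-04,
        9.83797901e-04,  5.25544126e-04]), 'tau': array([ 1.58020495e-03, -3.72216868e+01,  2.52689838e+01,  1.34405815e-03,
        5.22073819e-06, -9.18247622e-06]), 'eef_pos': array([0.16428952, 0.47223185, 0.25328179]), 'tool_rot': array([ 1.66621981e-01,  9.86020849e-01, -2.34752377e-05, -1.15588390e-05]), 'ft_force': array([0.01366348, 0.1879641 , 0.06036657]), 'ft_torque': array([ 0.02132674,  0.04268088, -0.00843645]), 'grasp_force': 0.0, 'grip_width': 0.08532640975783201}
0.022
```

View pics/side0.png

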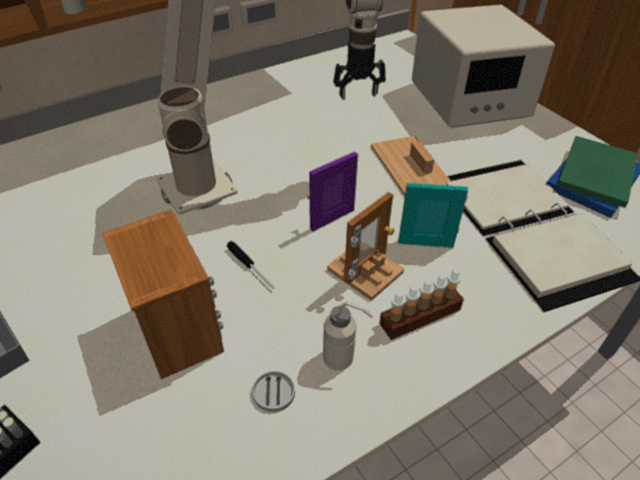

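View pics/top0.png

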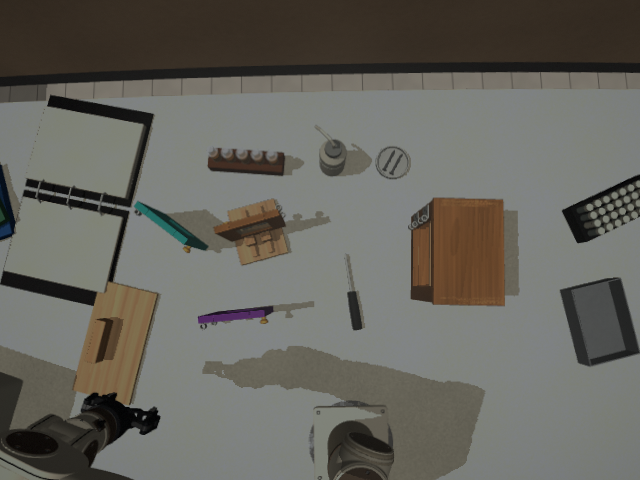

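The wooden door is in the stand, with its top near (250,220) in the top view and (370,222) in the side view. Its knuckles face +x at the -y end. The cupboard front faces +y with its hinges at (420,218) in the top view. The purple and turquoise panels are the look-alikes.

```bash
python3 -m creep '1 -0.2 -0.05 -0.4 0;1 -0.6 -0.13 -0.4 0;1 -1 -0.21 -0.4 0;1 -1 -0.21 -0.4 0' && python3 -m creep '1 -0.4 -0.08 0 0;1 -0.8 -0.16 0 0;1 -1 -0.21 0 0;1 -1 -0.21 0 0'
```

```text
clock: 1.8
eef_pos: [0.2989, 0.391, 0.3135]
tool_rot: [0.17, 0.985, 0.0, 0.0]
ft_force: [-0.3, 0.5, 0.5]
grip_width: 0.0857
grasp_force: 0.0
clock: 2.3
eef_pos: [0.4279, 0.3135, 0.3127]
tool_rot: [0.168, 0.986, -0.0, -0.0]
ft_force: [-0.6, 0.7, 0.4]
grip_width: 0.0854
grasp_force: 0.0
```

```bash
cat > h.py <<'E'
from workcell import *
import numpy as np
from scipy.spatial.transform import Rotation as Rn
def to(p,yawy=None):
    """delta in tool axes/units to TCP target p and yaw of tool y (deg)"""
    o=telemetry.get_obs();R=Rn.from_quat(o["tool_rot"]).as_matrix()
    d=R.T@(np.array(p)-o["eef_pos"])/.15
    yy=np.degrees(np.arctan2(R[1,1],R[0,1]))
    t=None if yawy is None else -(yawy-yy)/180
    print("t",round(o["clock"],2),"tcp",np.round(o["eef_pos"],4),"yaw_y",round(yy,2),"tilt z",np.round(R[:,2],4),"d",np.round(d,3),"turn",t)
E
python3 - <<'E'
from h import *
to([.5567,.2353,.31],14.5)
import numpy as np
for c in("side","top"):
    camera(c)
    for n in("door_top","knuckle_top","knuckle_bottom"):
        print(c,n,[(np.round(d["at"],4).tolist(),round(d["conf"],2)) for d in spot_point(n,c)[:4]])
E
```

```text
t 2.3 tcp [0.4279 0.3135 0.3127] yaw_y 70.66 tilt z [-8.e-04 -3.e-04 -1.e+00] d [-0.983 -0.208  0.018] turn 0.3119772474681648
side door_top [([0.5624, 0.4308, 0.2016], 0.97), ([0.3445, 0.2706, 0.2033], 0.65), ([0.5591, 0.2348, 0.2207], 0.62)]
side knuckle_top [([0.5933, 0.1652, 0.1752], 0.78), ([0.5897, 0.508, 0.1584], 0.69)]
side knuckle_bottom [([0.5974, 0.1659, 0.0608], 0.9), ([0.3237, 0.347, 0.0418], 0.87), ([0.5947, 0.5023, 0.0444], 0.71)]
top door_top [([0.346, 0.273, 0.1992], 0.96), ([0.5576, 0.2311, 0.2159], 0.85), ([0.5599, 0.4334, 0.2032], 0.63), ([0.5559, 0.2321, 0.0167], 0.24)]
top knuckle_top [([0.3202, 0.3459, 0.1575], 0.96), ([0.5913, 0.1684, 0.1719], 0.91), ([0.5936, 0.5083, 0.1584], 0.58)]
top knuckle_bottom [([0.5917, 0.5063, 0.048], 0.76), ([0.5905, 0.1634, 0.0628], 0.55)]
```

```bash
python3 -m creep '1 -0.4 -0.08 0 0.05;1 -0.8 -0.16 0 0.1;1 -0.98 -0.21 0 0.16;1 -0.98 -0.21 0 0.21;1 -0.98 -0.21 0 0.26;1 -0.98 -0.21 0 0.31;1 -0.98 -0.21 0 0.31;1 -0.98 -0.21 0 0.31' && python3 - <<'E'
from h import *
import cv2
to([.557,.2345,.207],14.5)
cv2.imwrite("pics/s1.png",camera("side")[120:360,230:550,::-1].repeat(2,0).repeat(2,1))
E
```

```text
clock: 3.7
eef_pos: [0.5552, 0.2364, 0.3134]
tool_rot: [0.608, 0.794, 0.0, 0.0]
ft_force: [0.1, -0.4, -0.2]
grip_width: 0.0856
grasp_force: 0.0
t 3.7 tcp [0.5552 0.2364 0.3134] yaw_y 15.17 tilt z [ 1.e-04  1.e-04 -1.e+00] d [-0.015  0.008  0.709] turn 0.0037368925351538252
```

View pics/s1.png

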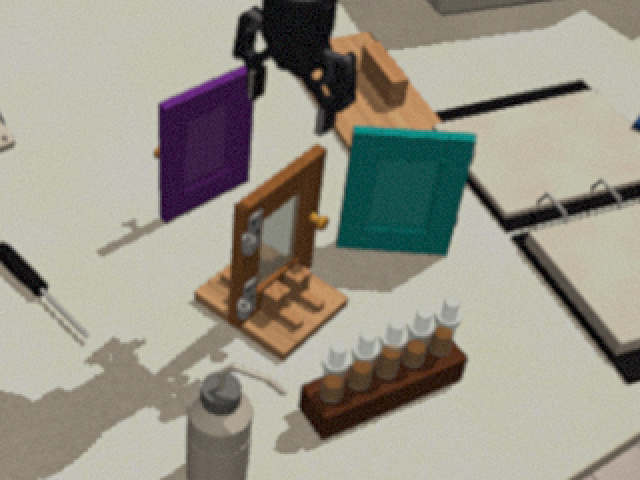

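The gripper straddles the door top: the fingers are at (250,95) and (330,120) and the door's top edge is around (280,175). I'll descend and close.

```bash
python3 -m creep '1 -0.02 0.01 0.15 0;1 -0.02 0.01 0.35 0;1 -0.02 0.01 0.55 0;1 -0.02 0.01 0.71 0;1 -0.02 0.01 0.71 0;0.5 -0.02 0.01 0.71 0;0.3 -0.02 0.01 0.71 0;0 -0.02 0.01 0.71 0;0 -0.02 0.01 0.71 0;0 -0.02 0.01 0.71 0;0 -0.02 0.01 0.71 0' && python3 -c "
from h import *
to([.557,.2345,.207],14.5)"
```

```text
clock: 5.12
eef_pos: [0.558, 0.2338, 0.2076]
tool_rot: [0.609, 0.793, 0.001, 0.0]
ft_force: [0.2, -0.2, 4.7]
grip_width: 0.0148
grasp_force: 59.7
t 5.12 tcp [0.558  0.2338 0.2076] yaw_y 15.02 tilt z [ 1.4e-03  7.0e-04 -1.0e+00] d [ 0.006 -0.005  0.004] turn 0.002916038342353448
```

```bash
python3 -m creep '0 0 0 -0.07 0;0 0 0 -0.15 0;0 0 0 -0.25 0;0 0 0 -0.35 0;0 0 0 -0.45 0;0 0 0 -0.52 0;0 0 0 -0.52 0;0 0 0 -0.52 0' && python3 - <<'E'
from h import *
to([.541,-.015,.285],-1.7)
for c in("side","top"):
    camera(c)
    for n in("door_top","knuckle_top","knuckle_bottom","jamb_top","jamb_bottom","cupboard","jamb_top","jamb_bottom","cupboard"):
        print(c,n,[(np.round(d["at"],4).tolist(),round(d["conf"],2)) for d in spot_point(n,c)[:3]])
E
```

```text
clock: 6.12
eef_pos: [0.5574, 0.2335, 0.2842]
tool_rot: [0.609, 0.793, -0.0, -0.0]
ft_force: [-0.4, 0.7, -4.9]
grip_width: 0.0151
grasp_force: 58.7
t 6.12 tcp [0.5574 0.2335 0.2842] yaw_y 15.02 tilt z [-1.e-03 -4.e-04 -1.e+00] d [-1.572 -0.535 -0.004] turn 0.09286885675602147
side door_top [([0.5577, 0.2353, 0.2965], 0.96), ([0.3427, 0.2718, 0.2012], 0.74), ([0.5607, 0.4334, 0.1978], 0.68)]
side knuckle_top [([0.3221, 0.3457, 0.1553], 0.79), ([0.5966, 0.1653, 0.2502], 0.78), ([0.5586, 0.2353, 0.295], 0.62)]
side knuckle_bottom [([0.5904, 0.5065, 0.0431], 0.94), ([0.3217, 0.3452, 0.0416], 0.9), ([0.594, 0.1652, 0.1396], 0.83)]
side jamb_top [([0.5541, -0.162, 0.1814], 0.64)]
side jamb_bottom [([0.5583, -0.1641, 0.0728], 0.66), ([0.7366, -0.1282, -0.0015], 0.53), ([0.5565, -0.1681, 0.1804], 0.51)]
side cupboard [([0.476, -0.2434, 0.0029], 0.67)]
side jamb_top [([0.5541, -0.162, 0.1814], 0.64)]
side jamb_bottom [([0.5583, -0.1641, 0.0728], 0.66), ([0.7366, -0.1282, -0.0015], 0.53), ([0.5565, -0.1681, 0.1804], 0.51)]
side cupboard [([0.476, -0.2434, 0.0029], 0.67)]
top door_top [([0.5574, 0.2298, 0.295], 0.87), ([0.5599, 0.4332, 0.2013], 0.57)]
top knuckle_top [([0.5901, 0.1632, 0.2518], 0.77), ([0.3207, 0.3453, 0.1547], 0.6), ([0.5941, 0.507, 0.1582], 0.55)]
top knuckle_bottom [([0.5956, 0.5062, 0.0446], 0.96), ([0.5913, 0.1654, 0.1408], 0.85)]
top jamb_top [([0.5589, -0.1661, 0.1852], 0.92)]
top jamb_bottom [([0.557, -0.1695, 0.071], 0.62)]
top cupboard [([0.4729, -0.2446, -0.001], 0.57)]
top jamb_top [([0.5589, -0.1661, 0.1852], 0.92)]
top jamb_bottom [([0.557, -0.1695, 0.071], 0.62)]
top cupboard [([0.4729, -0.2446, -0.001], 0.57)]
```

```bash
python3 -m creep '0 -0.06 -0.02 0 0;0 -0.18 -0.06 0 0;0 -0.34 -0.11 0 0;0 -0.5 -0.17 0 0;0 -0.66 -0.22 0 0;0 -0.78 -0.26 0 0' && python3 -m creep '0 -0.1 -0.04 0 0.015;0 -0.24 -0.09 0 0.03;0 -0.4 -0.14 0 0.045;0 -0.55 -0.19 0 0.06;0 -0.68 -0.23 0 0.075;0 -0.76 -0.26 0 0.085;0 -0.79 -0.27 0 0.093;0 -0.79 -0.27 0 0.093;0 -0.79 -0.27 0 0.093' && cat >> h.py <<'E'
def meas(n,names,prior,cams=("side","top")):
    acc={}
    for i in range(n):
        for c in cams:
            camera(c)
            for k in names:
                for d in spot_point(k,c):
                    if np.linalg.norm(np.array(d["at"])-prior[k])<.018: acc.setdefault((k,c),[]).append(d["at"]);break
    for k,v in sorted(acc.items()): print(k,len(v),np.round(np.mean(v,0)*1e3,1),np.round(np.std(v,0)*1e3,1))
E
python3 - <<'E'
from h import *
import cv2
to([.541,-.015,.285],-1.7)
e=telemetry.get_obs()["eef_pos"]
P={"knuckle_top":e+[.0175,-.076,-.034],"knuckle_bottom":e+[.0175,-.076,-.144],"door_top":e+[0,0,.011],"jamb_top":np.array([.557,-.165,.183]),"jamb_bottom":np.array([.557,-.165,.073]),"cupboard":np.array([.475,-.245,0])}
meas(5,list(P),P)
a=camera("side")[140:400,80:400,::-1];cv2.imwrite("pics/s2.png",cv2.resize(a,None,fx=2,fy=2))
E
```

```text
clock: 7.88
eef_pos: [0.5499, 0.1082, 0.2851]
tool_rot: [0.609, 0.793, -0.0, 0.0]
ft_force: [1.0, 0.1, -5.0]
grip_width: 0.0152
grasp_force: 58.7
clock: 9.0
eef_pos: [0.542, -0.0138, 0.2848]
tool_rot: [0.717, 0.697, 0.0, -0.0]
ft_force: [-0.4, -0.0, -5.1]
grip_width: 0.0151
grasp_force: 58.7
t 9.0 tcp [ 0.542  -0.0138  0.2848] yaw_y -1.67 tilt z [ 1.e-04  4.e-04 -1.e+00] d [-0.008 -0.006 -0.001] turn 0.00016290181394108908
('cupboard', 'side') 5 [ 476.8 -245.8    1.7] [1.2 0.9 0.5]
('cupboard', 'top') 5 [ 4.771e+02 -2.460e+02  1.000e-01] [1.5 0.5 1.5]
('door_top', 'side') 5 [544.4 -12.7 295.8] [1.1 1.1 0.9]
('door_top', 'top') 5 [542.3 -16.3 292.5] [1.5 0.9 1.2]
('jamb_bottom', 'side') 5 [ 556.2 -164.6   72.2] [1.5 1.  0.8]
('jamb_bottom', 'top') 5 [ 555.1 -167.2   69.8] [1.4 1.2 0.9]
('jamb_top', 'side') 4 [ 554.4 -165.5  179.3] [1.6 1.9 1.2]
('jamb_top', 'top') 5 [ 557.6 -164.8  183.9] [0.9 0.7 1.1]
('knuckle_bottom', 'side') 5 [559.6 -90.5 139.2] [1.4 1.8 1.2]
('knuckle_top', 'side') 5 [558.8 -89.7 249.3] [1.6 1.3 2. ]
```

View pics/s2.png

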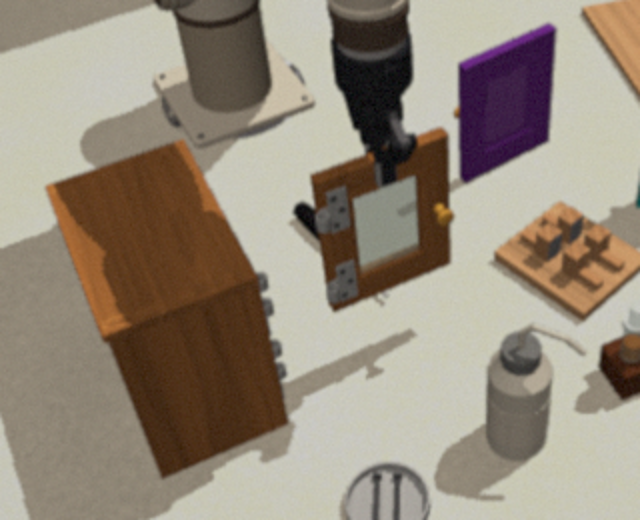

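The door hangs plumb at (385,220) in the crop, with its knuckles at (335,210) and (345,285) facing +x and level with the cupboard knuckles at (265,290) and (275,360). I'll lower it to height, about 30 mm short, and measure again.

```bash
python3 -m creep '0 -0.04 0 0.05 0;0 -0.1 -0.01 0.13 0;0 -0.17 -0.01 0.22 0;0 -0.24 -0.01 0.31 0;0 -0.28 -0.01 0.4 0;0 -0.3 -0.01 0.45 0;0 -0.3 -0.01 0.45 0;0 -0.3 -0.01 0.45 0' && python3 - <<'E'
from h import *
import cv2
to([.541,-.015,.2175],-1.7)
e=telemetry.get_obs()["eef_pos"]
P={"knuckle_top":e+[.0175,-.076,-.034],"knuckle_bottom":e+[.0175,-.076,-.144],"jamb_top":np.array([.557,-.165,.183]),"jamb_bottom":np.array([.557,-.165,.073])}
meas(6,list(P),P)
a=camera("side")[240:370,160:320,::-1];cv2.imwrite("pics/s3.png",cv2.resize(a,None,fx=4,fy=4,interpolation=cv2.INTER_CUBIC))
a=camera("top")[160:320,330:490,::-1];cv2.imwrite("pics/t3.png",cv2.resize(a,None,fx=3.5,fy=3.5,interpolation=cv2.INTER_CUBIC))
E
```

```text
clock: 13.55
eef_pos: [0.5395, -0.0592, 0.2178]
tool_rot: [0.718, 0.697, 0.0, 0.0]
ft_force: [-0.6, -0.2, -4.6]
grip_width: 0.015
grasp_force: 58.6
t 13.55 tcp [ 0.5395 -0.0592  0.2178] yaw_y -1.7 tilt z [ 1.1e-03  1.0e-04 -1.0e+00] d [0.295 0.002 0.002] turn -1.0498971339920369e-05
('jamb_bottom', 'side') 6 [ 555.6 -164.    74.1] [0.7 1.2 0.8]
('jamb_top', 'side') 6 [ 554.8 -165.3  180.6] [2.1 1.  0.9]
('knuckle_bottom', 'side') 6 [ 556.8 -135.    73.2] [1.3 1.4 1.2]
('knuckle_top', 'side') 6 [ 555.3 -133.5  182.5] [1.2 1.4 0.9]
```

View pics/s3.png

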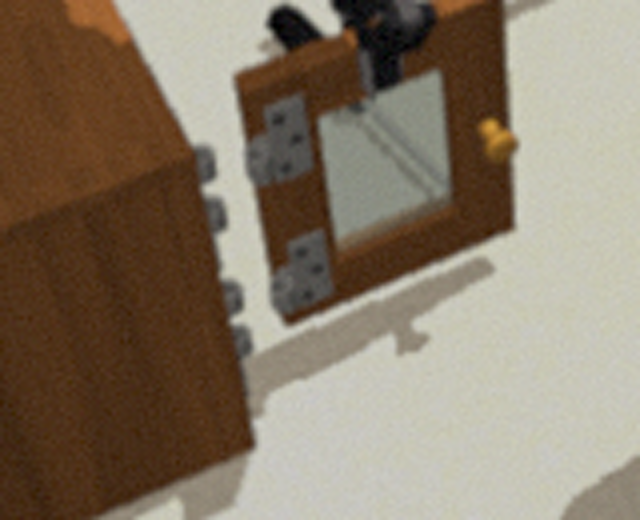

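View pics/t3.png

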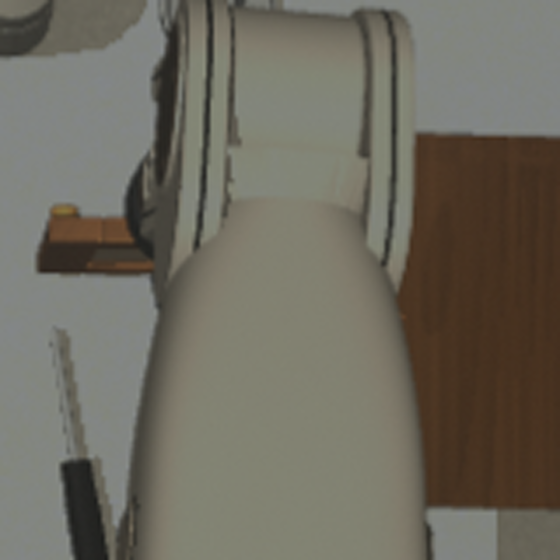

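The side view shows the door knuckles at (270,160) and (290,285), level with the gaps in the cupboard knuckles at (205,185) and (235,320). The top view is blocked by the arm. The remaining move is about 30 mm almost straight along tool -x, so I'll ease in most of it and watch the force.

```bash
python3 -m creep '0 -0.02 0 0 0;0 -0.04 0 0 0;0 -0.06 0 0 0;0 -0.08 0 0 0;0 -0.1 0 0 0;0 -0.12 0 0 0;0 -0.14 0 0 0;0 -0.16 0 0 0;0 -0.16 0 0 0' && python3 -m creep '0 -0.01 0 0 0;0 -0.02 0 0 0;0 -0.02 0 0 0;0 -0.02 0 0 0' && python3 - <<'E'
from h import *
import cv2
to([.541,-.015,.2175],-1.7)
print(telemetry.get_obs()["ft_force"],telemetry.get_obs()["ft_torque"])
a=camera("side")[250:350,180:310,::-1];cv2.imwrite("pics/s4.png",cv2.resize(a,None,fx=6,fy=6,interpolation=cv2.INTER_CUBIC))
E
```

```text
clock: 17.77
eef_pos: [0.5383, -0.0836, 0.2173]
tool_rot: [0.718, 0.696, -0.0, -0.0]
ft_force: [0.1, 1.1, -4.4]
grip_width: 0.015
grasp_force: 58.6
clock: 18.27
eef_pos: [0.5382, -0.0863, 0.2173]
tool_rot: [0.718, 0.696, 0.0, -0.0]
ft_force: [0.5, 0.1, -4.7]
grip_width: 0.015
grasp_force: 58.6
t 18.27 tcp [ 0.5382 -0.0863  0.2173] yaw_y -1.72 tilt z [-0.  0. -1.] d [ 0.476  0.004 -0.001] turn -0.00011281337654664745
[ 0.48246509  0.12117446 -4.66605559] [-0.03660499  0.04134631  0.01952009]
```

View pics/s4.png

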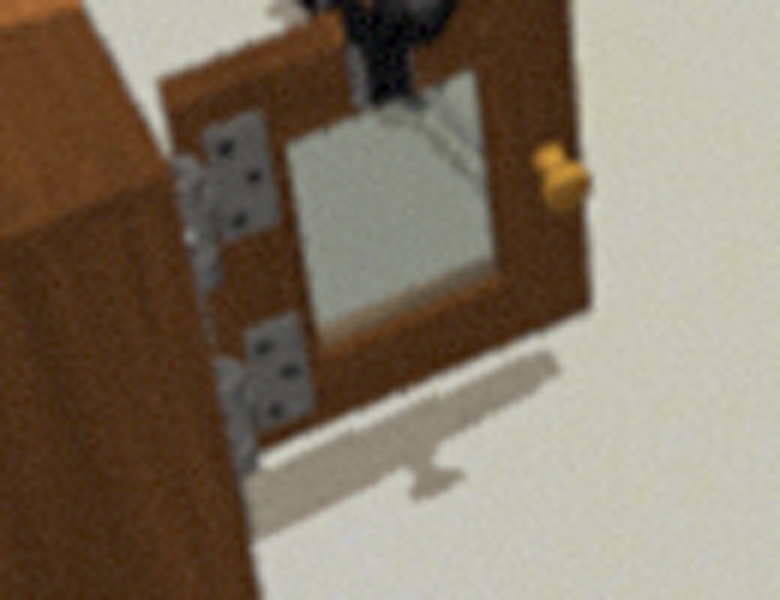

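The door knuckles are between the cupboard's pairs at (205,190) and (245,400) in the crop, with no contact force. They still stand slightly out from the line, so I'll feel for the stile in small steps.

```bash
f(){ grep -E "eef|ft_"; }
python3 -m creep '0 -0.013 0 0 0;0 -0.013 0 0 0;0 -0.013 0 0 0' |f
python3 -m creep '0 -0.007 0 0 0;0 -0.007 0 0 0;0 -0.007 0 0 0' |f
python3 -m creep '0 -0.005 0 0 0;0 -0.005 0 0 0;0 -0.005 0 0 0' |f
```

```text
eef_pos: [0.5382, -0.0884, 0.2173]
ft_force: [0.5, -0.8, -4.6]
eef_pos: [0.5381, -0.0894, 0.2173]
ft_force: [0.4, -0.6, -4.8]
eef_pos: [0.5381, -0.0901, 0.2173]
ft_force: [0.4, -0.7, -4.9]
```

```bash
f(){ grep -E "eef|ft_"; }
python3 -m creep '0 -0.005 0 0 0;0 -0.005 0 0 0;0 -0.005 0 0 0' |f
python3 -m creep '0 -0.005 0 0 0;0 -0.005 0 0 0;0 -0.005 0 0 0' |f
```

```text
eef_pos: [0.5381, -0.0909, 0.2173]
ft_force: [-0.2, -1.0, -4.8]
eef_pos: [0.5381, -0.0916, 0.2173]
ft_force: [0.9, -0.1, -4.6]
```

```bash
f(){ grep -E "eef|ft_"; }
python3 -m creep '0 -0.005 0 0 0;0 -0.005 0 0 0;0 -0.005 0 0 0' |f
python3 - <<'E'
from h import *
e=telemetry.get_obs()["eef_pos"]
P={"knuckle_top":e+[.0165,-.076,-.034],"knuckle_bottom":e+[.0165,-.076,-.144],"jamb_top":np.array([.557,-.165,.183]),"jamb_bottom":np.array([.557,-.165,.073])}
meas(5,list(P),P,("side",))
o=telemetry.get_obs();print(o["ft_force"],o["ft_torque"],o["clock"])
E
```

```text
eef_pos: [0.538, -0.0924, 0.2173]
ft_force: [-0.8, 1.4, -4.3]
('jamb_bottom', 'side') 4 [ 553.7 -163.6   73.4] [1.1 0.9 1.5]
('jamb_top', 'side') 5 [ 554.4 -163.5  182.7] [0.2 1.8 0.8]
('knuckle_bottom', 'side') 4 [ 555.9 -167.4   72.9] [1.1 1.2 0.4]
('knuckle_top', 'side') 5 [ 554.2 -166.3  182.3] [0.7 1.2 0.8]
[ 0.09409498 -0.36055335 -3.69683223] [ 0.01033036  0.01775629 -0.02079689] 21.825
```

```bash
f(){ grep -E "eef|ft_"; }
python3 -m creep '0 -0.005 0 0 0;0 -0.005 0 0 0;0 -0.005 0 0 0' |f; python3 -c "
from h import *
print(telemetry.get_obs()['ft_torque'])"
python3 -m creep '0 -0.005 0 0 0;0 -0.005 0 0 0;0 -0.005 0 0 0' |f; python3 -c "
from h import *
print(telemetry.get_obs()['ft_torque'])"
```

```text
eef_pos: [0.538, -0.0931, 0.2173]
ft_force: [-0.3, -0.7, -4.6]
[ 0.03828872 -0.0005937   0.0135012 ]
eef_pos: [0.5379, -0.0937, 0.2173]
ft_force: [-1.3, 1.4, -4.5]
[ 0.19923183  0.05018718 -0.03253078]
```

```bash
f(){ grep -E "eef|ft_"; }
python3 -m creep '0 -0.005 0 0 0;0 -0.005 0 0 0;0 -0.005 0 0 0' |f; python3 -c "
from h import *
print(telemetry.get_obs()['ft_torque'])"
```

```text
eef_pos: [0.5378, -0.0941, 0.2172]
ft_force: [-0.6, 4.4, -3.8]
[0.79331219 0.2380882  0.06356281]
```

Contact with the stile begins at a TCP y of about -93.4 mm, so the nominal position is about -91.2 mm. I'll back off to there, then feel sideways (+x) for the face clearance.

```bash
f(){ grep -E "clock|eef|ft_"; python3 -c "
from h import *
print(telemetry.get_obs()['ft_torque'])"; }
python3 -m creep '0 0.022 0 0 0;0 0.022 0 0 0;0 0.022 0 0 0;0 0.022 0 0 0' |f
python3 -m creep '0 0 0.006 0 0;0 0 0.006 0 0;0 0 0.006 0 0' |f
python3 -m creep '0 0 0.005 0 0;0 0 0.005 0 0;0 0 0.005 0 0' |f
```

```text
clock: 23.45
eef_pos: [0.5381, -0.0916, 0.2173]
ft_force: [-0.1, 0.5, -4.7]
[-0.00876595 -0.00630315  0.02892607]
clock: 23.82
eef_pos: [0.539, -0.0914, 0.2173]
ft_force: [0.4, 0.4, -4.8]
[-0.0171085  -0.06911611 -0.01609898]
clock: 24.2
eef_pos: [0.5397, -0.0914, 0.2173]
ft_force: [0.2, -0.3, -5.1]
[-0.01944375  0.03265152  0.01711294]
```

```bash
f(){ grep -E "clock|eef|ft_"; python3 -c "
from h import *
print(telemetry.get_obs()['ft_torque'])"; }
python3 -m creep '0 0 0.005 0 0;0 0 0.005 0 0;0 0 0.005 0 0' |f
python3 -m creep '0 0 0.005 0 0;0 0 0.005 0 0;0 0 0.005 0 0' |f
```

```text
clock: 24.58
eef_pos: [0.5405, -0.0914, 0.2173]
ft_force: [-0.6, -0.2, -5.2]
[ 0.01810542 -0.01080454 -0.05702811]
clock: 24.95
eef_pos: [0.5412, -0.0914, 0.2173]
ft_force: [0.1, 0.2, -5.4]
[-0.09555657  0.04873678  0.03655307]
```

```bash
f(){ grep -E "clock|eef|ft_"; python3 -c "
from h import *
print(telemetry.get_obs()['ft_torque'])"; }
python3 -m creep '0 0 0.005 0 0;0 0 0.005 0 0;0 0 0.005 0 0' |f
python3 -m creep '0 0 0.005 0 0;0 0 0.005 0 0;0 0 0.005 0 0' |f
```

```text
clock: 25.32
eef_pos: [0.5419, -0.0915, 0.2173]
ft_force: [0.0, -0.3, -5.2]
[ 0.02976051 -0.00281354 -0.00776738]
clock: 25.7
eef_pos: [0.5427, -0.0915, 0.2173]
ft_force: [-0.7, 1.0, -5.4]
[-0.02652574 -0.04105596  0.02078402]
```

```bash
f(){ grep -E "clock|eef|ft_"; python3 -c "
from h import *
print(telemetry.get_obs()['ft_torque'])"; }
python3 -m creep '0 0 0.005 0 0;0 0 0.005 0 0;0 0 0.005 0 0' |f
python3 - <<'E'
from h import *
e=telemetry.get_obs()["eef_pos"]
P={"knuckle_top":e+[.0155,-.076,-.034],"knuckle_bottom":e+[.0155,-.076,-.144],"jamb_top":np.array([.556,-.165,.183]),"jamb_bottom":np.array([.556,-.165,.073])}
meas(3,list(P),P,("side",))
E
```

```text
clock: 26.08
eef_pos: [0.5435, -0.0915, 0.2173]
ft_force: [-0.6, 1.0, -5.3]
[ 0.01587287  0.05791739 -0.00087487]
('jamb_bottom', 'side') 3 [ 553.8 -164.9   74.6] [1.3 0.  1.4]
('jamb_top', 'side') 3 [ 554.9 -163.   181.2] [2.1 0.3 1.3]
('knuckle_bottom', 'side') 3 [ 560.1 -166.9   72.9] [1.3 0.7 0.6]
('knuckle_top', 'side') 3 [ 561.1 -164.7  181.3] [1.2 0.6 0.6]
```

```bash
f(){ grep -E "clock|eef|ft_"; python3 -c "
from h import *
print(telemetry.get_obs()['ft_torque'])"; }
python3 -m creep '0 0 0.005 0 0;0 0 0.005 0 0;0 0 0.005 0 0' |f
python3 -m creep '0 0 0.005 0 0;0 0 0.005 0 0;0 0 0.005 0 0' |f
```

```text
clock: 27.2
eef_pos: [0.5438, -0.0915, 0.2172]
ft_force: [-1.7, 0.3, -3.7]
[ 0.07526715  0.4512043  -0.1333953 ]
clock: 27.58
eef_pos: [0.5441, -0.0914, 0.2171]
ft_force: [-5.0, 0.9, -2.8]
[ 0.03834455  1.06951061 -0.34942602]
```

Contact with the cupboard knuckles begins at a TCP x of about 543.6 mm, so the nominal position is about 541.6 mm. That agrees with the top camera plus the arm kinematics. I'll back off to it.

```bash
python3 -m creep '0 0 -0.01 0 0;0 0 -0.022 0 0;0 0 -0.022 0 0;0 0 -0.022 0 0;0 0 -0.022 0 0'; python3 - <<'E'
from h import *
import cv2
to([.5417,-.0915,.2173],-1.7)
o=telemetry.get_obs();print(o["ft_force"],o["ft_torque"])
a=camera("side")[250:350,180:310,::-1];cv2.imwrite("pics/s5.png",cv2.resize(a,None,fx=6,fy=6,interpolation=cv2.INTER_CUBIC))
P={"knuckle_top":np.array([.557,-.167,.183]),"knuckle_bottom":np.array([.557,-.167,.073]),"jamb_top":np.array([.556,-.165,.183]),"jamb_bottom":np.array([.556,-.165,.073])}
meas(4,list(P),P,("side",))
E
```

```text
clock: 28.2
eef_pos: [0.5419, -0.0914, 0.2173]
tool_rot: [0.718, 0.696, 0.0, 0.0]
ft_force: [0.5, -0.3, -4.2]
grip_width: 0.0152
grasp_force: 58.8
t 28.2 tcp [ 0.5419 -0.0914  0.2173] yaw_y -1.71 tilt z [ 4.e-04 -1.e-04 -1.e+00] d [-0.    -0.001  0.   ] turn -6.41894673904026e-05
[ 0.51162693 -0.25080319 -4.1584411 ] [-0.01831183 -0.02508194  0.02174693]
('jamb_bottom', 'side') 4 [ 554.6 -164.2   73.7] [2.3 1.5 1.8]
('jamb_top', 'side') 4 [ 554.8 -163.6  181.4] [0.6 0.9 2. ]
('knuckle_bottom', 'side') 4 [ 558.5 -167.9   71.8] [1.2 0.8 1.4]
('knuckle_top', 'side') 4 [ 556.7 -166.4  182.9] [1.6 0.2 1.3]
```

View pics/s5.png

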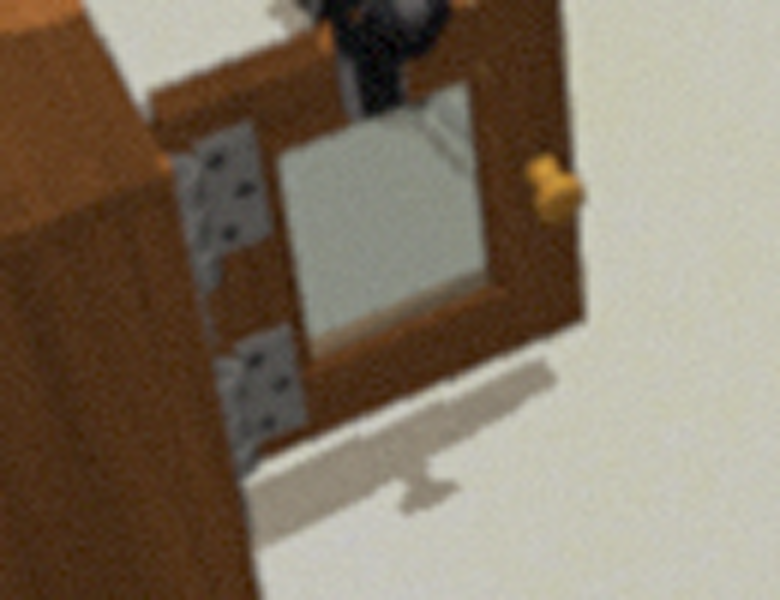

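The door knuckles sit in line between the cupboard's pairs at (200,205) and (240,395), with no contact force. I'll make a slight centring shift (+0.75 mm in y, -0.3 mm in x), let it settle and check the force.

```bash
python3 -m creep '0 0.005 -0.002 0 0;0 0.005 -0.002 0 0;0 0.005 -0.002 0 0;0 0.005 -0.002 0 0;0 0.005 -0.002 0 0;0 0.005 -0.002 0 0' && python3 -c "
from workcell import *
import numpy as np
F=[];T=[]
for i in range(6): camera('side');o=telemetry.get_obs();F.append(o['ft_force']);T.append(o['ft_torque'])
print(np.mean(F,0),np.mean(T,0),o['eef_pos'],o['clock'])"
```

```text
clock: 30.0
eef_pos: [0.5414, -0.0907, 0.2173]
tool_rot: [0.718, 0.696, -0.0, -0.0]
ft_force: [-0.0, -0.5, -4.8]
grip_width: 0.0152
grasp_force: 58.8
[ 0.08908037  0.06023655 -4.64062034] [0.00272368 0.00262148 0.01160117] [ 0.54138589 -0.09067452  0.21731191] 30.3
```

There are no side forces, the door's full weight is in the gripper, and it is at rest. I'm handing it in.

```bash
python3 -c "
from workcell import *
print(ticket.job_done())"
```

```text
the job is handed in; nothing more can be done
None
```

The door is held upright and straight out from the cupboard, its knuckles in their gaps with no side force. The job was handed in at about 30 s with no verdict returned. By touch the pin holes line up to within about 2 mm; the side camera alone read a few mm worse.

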